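# Hang the lift-off door back on the studio's blade cabinet

### The job

The red door of the small white steel cabinet has been taken off and stands on the little easel. Pick it up and, holding it upright and opened out from the cabinet, lower it so that both hinge knuckles drop fully down over the two upright pintles; then swing it shut against the cabinet's front and let go. Lower it all the way rather than dropping it, do not force or slam it, and leave the glue bottle, the tape roll and the pen pot standing where they are.

Things in the scene. Friction and masses are not known exactly. Their poses are not given: they have to be found in the camera images.
- cabinet: White steel cabinet fixed to the bench, 200 wide, 120 deep, 212 mm high. Origin: centre of its underside; x from front to back (front face at x = -60 mm), y to the left seen from in front of it, z up. Two upright pintles stand before the face on one line at x = -71, y = 88 mm. The shut door rests on two rubber stops 2 mm thick on the face.
- pintle_low (a point): Lower pintle: centre of the shoulder (15 mm across, 10 mm thick, on a short bracket from the cabinet) at the foot of an upright brass pin, 8 mm in diameter, that stands 26 mm above this point; its top 8 mm taper to 3 mm. This point is 36 mm above the bench.
- pintle_high (a point): Upper pintle: same shoulder, bracket and pin, straight above the lower one by 120 mm (this point is 156 mm above the bench).
- shut_point (a point): Point fixed to the cabinet where point door_edge lies when the door hangs on its pintles and is fully shut; in the cabinet's frame x = -68, y = -86, z = 106 mm.
- door: Red steel lift-off door, 0.3 to 0.6 kg, flat leaf 160 wide, 180 high, 12 mm thick; at first stands on the easel leaning back 25 degrees, outside to the front. Origin on the axis of its two knuckles, level with the leaf's lower edge; z up along the leaf, x from outside to inside, y from leaf to knuckles. The leaf spans x -3 to 9, y -174 to -14, z 0 to 180 mm.
- knuckle_low (a point): Lower steel knuckle: tube 18 mm outside, 11 mm bore, 30 mm long, open at both ends. This is the centre of its lower mouth, at x = 0, y = 0, z = 20 mm in the door's frame; hung, it rests at point pintle_low. Steel straps 2 mm proud of the leaf's outside reach from each knuckle to y = -55 mm.
- knuckle_high (a point): Upper knuckle, like the lower: centre of its lower mouth, at x = 0, y = 0, z = 140 mm in the door's frame; hung, it rests at point pintle_high. The hung door turns on the pins with little friction and stays where it is left.
- door_edge (a point): Middle of the door's free upright edge, x = 3, y = -174, z = 90 mm in the door's frame (a round lock stands 5 mm proud of the outside beside it, at y = -158). Hung and shut, the door's axes are the cabinet's; opening turns it clockwise seen from above, so that at 90 degrees its leaf stands straight out from the front.
- door_top (a point): Middle of the door's top edge, x = 3, y = -94, z = 180 mm in the door's frame. Here the leaf can be gripped across its 12 mm; nothing stands behind its top 75 mm while on the easel. When hung this edge is 16 mm below the cabinet's top.
- easel: Small wooden table easel fixed to the bench, front to its -x: ledge 150 mm wide with a 12 mm lip, two uprights leaning back 25 degrees that reach 105 mm up behind the door, one rear leg. Origin on the bench under it, z up.
- glue_bottle: White and orange glue bottle, 62 mm diameter, 170 mm high, standing loose. Origin: centre of its underside. To be left alone.
- tape_roll: Pale roll of masking tape lying flat, 104 mm diameter, 25 mm high. Origin: centre of its underside. To be left alone.
- pen_pot: Dark steel pen pot, 76 mm diameter, 95 mm high, pens up to 155 mm. Origin: centre of its underside. To be left alone.
Not all that is in view belongs to the job. Leave any blue or turquoise look-alike of the easel alone.

How it is judged:
By the outcome, as a careful person would: the job done as asked, in the order asked, and still so for the second after the job is handed in, with the robot touching nothing.
It also fails if it takes over 69 s, if anything falls off the work surface, if the arm or the gripper's body presses on something with over 40 N, if the wrist force passes 120 N, or if a joint passes its speed limit or range.

### The arm

A 7-joint arm with a two-finger parallel gripper is mounted at the origin on the work surface. World frame = base frame: x ahead of the robot, y to its left, z up, the work surface at z = 0. Lengths are in m, angles in rad, forces in N, time in s.
With the tool pointing down it reaches from about 0.4 to 0.85 m from the base axis. Payload 4.5 kg.
Tool frame: the origin (TCP) lies midway between the tips of the shut fingers; the grasp point (between the pads) lies manip.grip_depth behind it (manip.grip_depth is the distance from the TCP to the grasp point, in m); z points along the fingers, y is the line along which they close (so a half turn about z gives the same grasp; the last joint's range is limited). The gripper opens to 85 mm and grips with 20 to 120 N. Pads are 22 mm wide; open, the fingers measure 114 mm over their backs; the gripper's body (76 mm by 85 mm) begins 54 mm behind the grasp point. The pads swing forward as they close: fully open they stand 13 mm farther back than shut.
Start: joints at [1.227, 0.689, -0.195, 1.565, 0.157, 0.902, -0.215], TCP at [0.231, -0.581, 0.231] pointing down, gripper open.
Joint ranges: [-3.01, 3.01], [-0.46, 2.08], [-1.47, 1.51], [0.13, 2.56], [-1, 4.14], [0.04, 2.09], [-2.66, 2.66]. Speed limits (rad/s): [2.57, 2.57, 3.14, 3.14, 3.14, 3.14, 3.14].

### API

Orientations are given as a rotation vector (axis times angle).
In Python, from bench import manip, eyes gives the robot as it stands.
- The arm moves only by the tool arm_command, never from a script. Its arguments are lists of equal length, an entry for each row: "translation": the shift along the world's x, y, z scaled (see below), a list of three; "angular": the turn, a rotation vector about the world's x, y, z scaled (see below), a list of three. A call has 1 to 12 rows; each row shifts and turns the commanded pose from where the row before left it; what a row does not reach is not made up. The controller multiplies each number of a shift by 0.4 m and each number of a turn by 90 degrees. A row lasts 1/8 s, in which the tool goes at most 62.5 mm and 10.7 degrees, less where a joint would pass 70% of its speed; a pose out of reach is approached as far as the arm can. A call with a number of a shift or a turn outside -1 to 1 is refused whole. A call with a gripper value outside its range is refused whole. "jaw" is the gripper's target within -1 to 1 (shut at 1, half-way at 0, fully open at -1), set as the call begins (left out, the last holds). The fingers move at their own pace and stop on an object; "newtons" is the grip in N (left out, the last holds). Time passes only in rows, so rows that do not move let the fingers close. It gives the time, the measured TCP pose, the force, the opening and the grip force at its end, in the units of the state.
- manip.state(): the state, without advancing time (a new reading comes with each control period).
- eyes.camera(name): name is "scene" or "side" or "wrist"; returns (picture, depth): 384x512x3 uint8, red, green, blue; 384x512 float32, m along the optical axis (not along the pixel's ray), 0 where there is no reading.
- eyes.calibration(name): a dict with "fx", "fy", "cx", "cy" (pixels), "dist" ([k1, k2, p1, p2, k3] as OpenCV has them; the pictures are not rectified), "rvec" (rotation vector, rad) and "tvec" (3), from world to camera coordinates, as OpenCV has them. Camera axes: x right, y down, z forward; pixel columns grow to the right and rows downward; lengths in m; the calibration is good to about 2 mm. A picture is of the moment at which its call begins: read the wrist's pose just before it. calibration takes no time and is no camera call; for the wrist camera it gives the pose at the moment of the call.
- manip.sign_off(): hands the job in; it is judged then, once.
The state is a dict: "t": time; "joint_positions": joint angles; "joint_velocities": joint speeds; "tau": joint torques, N m; "position": TCP position; "tcp_rot": TCP orientation; "ft_force": force on the tool from outside, world axes, zero at the start; "moment": the same for the moment, N m; "finger_gap": finger opening in m; "grip_force": force on a finger pad.
Only numpy, scipy, OpenCV 4.12 (cv2) and the standard library are available. Lean on these libraries where they do the work, as an engineer would, in place of code of your own. Each camera call takes 0.05 s, during which the arm holds its last target. There are 200 camera calls.

## Working session

There is one attempt and no reset: what is moved stays moved. The work goes in short steps, Python scripts to look and compute and a tool call to move; the robot and the scene stay as the last step left them, time stands still between calls to the robot, and variables do not carry over. Pictures are saved under pics/ and viewed, at most 10 in all, crops included, and the job is handed in when it is done.

Besides the shell and the picture viewer there is one more tool, called after "Emit:" as name(argument=value, ...) on one line, values as JSON. arm_command: Moves the arm, as the interface text tells. Shifts and turns lie within -1 to 1; 1 stands for 0.4 m of shift or 90 degrees of turn. Its arguments: {"type":"object","properties":{"translation":{"type":"array"},"angular":{"type":"array"},"jaw":{"type":"number"},"newtons":{"type":"number"}},"required":["translation","angular"]}

```bash
mkdir -p pics; ls; cat > h.py <<'E'
import numpy as np, cv2
from bench import manip, eyes
def world(name, depth, cal=None):
    c=cal or eyes.calibration(name)
    K=np.array([[c['fx'],0,c['cx']],[0,c['fy'],c['cy']],[0,0,1.]])
    h,w=depth.shape
    u,v=np.meshgrid(np.arange(w),np.arange(h))
    p=cv2.undistortPoints(np.stack([u,v],-1).reshape(-1,1,2).astype(np.float64),K,np.array(c['dist'],float)).reshape(h,w,2)
    P=np.dstack([p[...,0]*depth,p[...,1]*depth,depth])
    R=cv2.Rodrigues(np.array(c['rvec'],float))[0]
    return (P-np.array(c['tvec'],float).ravel())@R
E
python3 - <<'E'
from h import *
s=manip.state(); print({k:np.round(v,3).tolist() for k,v in s.items()}, manip.grip_depth)
ims=[]
for n in ('scene','side'):
    im,d=eyes.camera(n); W=world(n,d)
    np.savez(f'{n}.npz',im=im,d=d,W=W); cv2.imwrite(f'pics/{n}0.png',cv2.resize(im[...,::-1],(800,600),interpolation=cv2.INTER_CUBIC))
    hsv=cv2.cvtColor(im,cv2.COLOR_RGB2HSV)
    m=((hsv[...,0]<8)|(hsv[...,0]>172))&(hsv[...,1]>140)&(hsv[...,2]>60)
    k,l,st,ce=cv2.connectedComponentsWithStats(m.astype(np.uint8))
    for i in range(1,k):
        if st[i,4]>80:
            q=W[(l==i)&(d>0)]; print(n,st[i],ce[i].round(),q.min(0).round(3),q.max(0).round(3),np.median(q,0).round(3))
E
```

```text
pics
{'t': 0.0, 'joint_positions': [1.227, 0.69, -0.195, 1.566, 0.157, 0.903, -0.215], 'joint_velocities': [-0.001, -0.001, 0.001, 0.001, -0.0, 0.001, 0.0], 'tau': [-0.0, -53.96, -1.267, -15.854, 0.009, 0.009, 0.0], 'position': [0.23, -0.58, 0.23], 'tcp_rot': [-3.084, -0.59, 0.001], 'ft_force': [0.465, 0.431, -0.232], 'moment': [-0.023, 0.037, 0.021], 'grip_force': 0.0, 'finger_gap': 0.085} 0.0187
scene [441 105  50  57 174] [465. 136.] [-1.167  0.05  -0.451] [-1.125  0.359 -0.135] [-1.146  0.174 -0.405]
scene [176 133  23  27 126] [188. 146.] [ 0.483 -0.369  0.082] [ 0.558 -0.207  0.201] [ 0.534 -0.286  0.193]
side [ 240  239   41  100 2164] [261. 291.] [ 0.444 -0.368  0.038] [ 0.556 -0.208  0.199] [ 0.505 -0.308  0.143]
```

View pics/scene0.png

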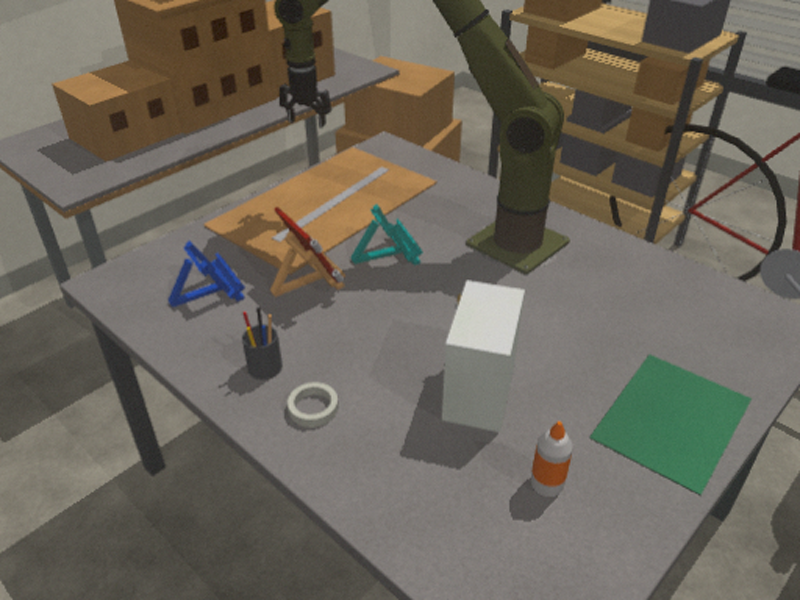

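View pics/side0.png

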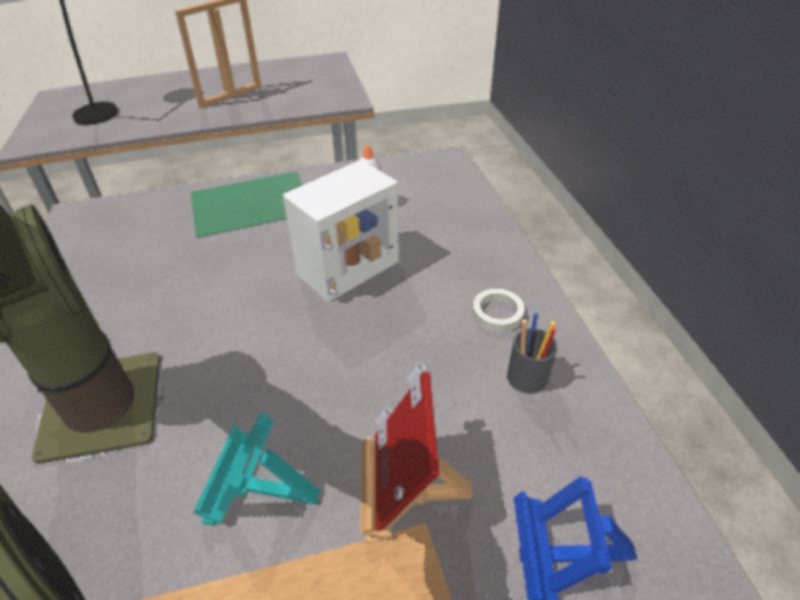

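The scene view (800x600) shows three easels: blue (205,275), wooden (310,260) and teal (390,240). Only the wooden one carries the red door, so that is the one. The cabinet is at (485,355), the bottle at (550,460), the tape roll at (312,405) and the pen pot at (262,350). In the side view, the door is at (408,445) with its knuckles at (385,425) and (418,380). The cabinet's open front has pintles at (328,240) and (333,287).

```bash
python3 - <<'E'
from h import *
S={n:np.load(n+'.npz') for n in('scene','side')}
for n in S:
    W,im,d=S[n]['W'],S[n]['im'],S[n]['d']
    hsv=cv2.cvtColor(im,cv2.COLOR_RGB2HSV)
    wh=(hsv[...,1]<40)&(hsv[...,2]>130)&(d>0)
    t=wh&(abs(W[...,2]-.212)<.006)&(W[...,0]>.3)&(W[...,0]<.9)&(abs(W[...,1])<.4)
    q=W[t]; r=cv2.minAreaRect(q[:,:2].astype(np.float32)*1000); print(n,'cabtop',t.sum(),r,q[:,2].mean(), cv2.boxPoints(r).round().tolist())
    ta=(d>0)&(abs(W[...,2])<.004); print('table z', W[ta][:,2].mean())
    # objects by height above bench
    m=(d>0)&(W[...,2]>.012)&(W[...,2]<.25)&(W[...,0]>.2)&(W[...,0]<1.2)&(abs(W[...,1])<.7)
    k,l,st,ce=cv2.connectedComponentsWithStats(m.astype(np.uint8))
    for i in range(1,k):
        if st[i,4]>150:
            q=W[l==i]; print(' obj',st[i],q.min(0).round(3),q.max(0).round(3),q.mean(0).round(3))
W,im,d=S['side']['W'],S['side']['im'],S['side']['d']
hsv=cv2.cvtColor(im,cv2.COLOR_RGB2HSV)
m=((hsv[...,0]<8)|(hsv[...,0]>172))&(hsv[...,1]>140)&(hsv[...,2]>60)&(d>0)
k,l,st,ce=cv2.connectedComponentsWithStats(m.astype(np.uint8)); i=1+st[1:,4].argmax()
q=W[cv2.erode((l==i).astype(np.uint8),np.ones((3,3)))>0]; 
for _ in range(3):
    c=q.mean(0); n=np.linalg.svd(q-c)[2][2]; e=(q-c)@n; q=q[abs(e)<3*e.std()+1e-4]
n=n*np.sign(n[2]); print('door outside normal',n.round(4),'c',c.round(4),'rms',e.std(),'tilt deg',np.degrees(np.arcsin(n[2])))
z=np.array([0,0,1.])-n*n[2]; z/=np.linalg.norm(z); x=-n; y=np.cross(z,x)
q=W[l==i]; q=q[abs((q-c)@n)<.006]; uv=np.stack([(q-c)@y,(q-c)@z],1)
r=cv2.minAreaRect((uv*1000).astype(np.float32)); print('y',y.round(4),'z',z.round(4),r,cv2.boxPoints(r).round().tolist()); print('pct',np.percentile(uv,[0,1,99,100],axis=0).round(4).tolist())
# knuckle points
g=(hsv[...,1]<70)&(d>0)&(W[...,2]>.02); P=W-c; a=P@y;b=P@z;h=P@n
g&=(abs(h)<.03)&(a>.0)&(a<.13)&(abs(b)<.12)
k,l,st,ce=cv2.connectedComponentsWithStats(g.astype(np.uint8))
for i in range(1,k):
    if st[i,4]>8:
        s=l==i; print('knuck',st[i],[ (v[s].min().round(4),v[s].max().round(4)) for v in(a,b,h)])
for n,(r0,r1,c0,c1) in {'side':(95,200,170,265)}.items():
    cv2.imwrite('pics/cab.png',cv2.resize(S[n]['im'][r0:r1,c0:c1,::-1],None,fx=5,fy=5,interpolation=cv2.INTER_CUBIC))
E
```

```text
scene cabtop 1729 ((507.14788818359375, 267.92950439453125), (207.37399291992188, 120.13156127929688), 27.96230125427246) 0.2136675917696456 [[387.0, 272.0], [444.0, 166.0], [627.0, 263.0], [571.0, 370.0]]
table z 0.0003656451303021028
 obj [225 130  46  38 607] [ 0.2   -0.37   0.012] [ 0.37  -0.127  0.13 ] [ 0.286 -0.215  0.06 ]
 obj [174 132  47  56 930] [ 0.337 -0.589  0.012] [ 0.603 -0.173  0.204] [ 0.521 -0.273  0.095]
 obj [108 154  49  40 745] [ 0.619 -0.508  0.012] [ 0.801 -0.35   0.131] [ 0.706 -0.431  0.06 ]
 obj [ 283  179   53   96 3774] [0.389 0.157 0.012] [0.63  0.371 0.219] [0.553 0.296 0.161]
 obj [155 196  26  46 756] [ 0.738 -0.159  0.012] [ 0.818 -0.08   0.16 ] [ 0.784 -0.111  0.074]
 obj [184 244  33  29 425] [ 0.729 -0.003  0.012] [0.836 0.103 0.03 ] [0.786 0.052 0.022]
 obj [340 270  27  47 875] [0.586 0.478 0.012] [0.645 0.539 0.172] [0.627 0.515 0.093]
side cabtop 1396 ((508.4880676269531, 269.3407897949219), (202.87362670898438, 126.25604248046875), 28.481311798095703) 0.21118627916588417 [[389.0, 276.0], [449.0, 165.0], [628.0, 262.0], [568.0, 373.0]]
table 
[... 650 characters left out ...]
  0.4313] c [ 0.5029 -0.3035  0.1409] rms 0.000988668184281237 tilt deg 25.54880742662468
y [0.2006 0.9797 0.    ] z [ 0.4225 -0.0865  0.9022] ((17.37712860107422, -25.01964569091797), (177.8585205078125, 156.5928955078125), 89.63439178466797) [[-61.0, -113.0], [95.0, -114.0], [96.0, 63.0], [-60.0, 64.0]]
pct [[-0.0605, -0.1135], [-0.0593, -0.1074], [0.0914, 0.0631], [0.0962, 0.0642]]
knuck [260 232  13  28 182] [(np.float64(0.059), np.float64(0.1224)), (np.float64(0.0188), np.float64(0.0528)), (np.float64(-0.0107), np.float64(0.0073))]
knuck [240 261  11  26 145] [(np.float64(0.0592), np.float64(0.1228)), (np.float64(-0.1103), np.float64(-0.0671)), (np.float64(-0.0104), np.float64(0.0056))]
```

```bash
python3 - <<'E'
from h import *
S=np.load('side.npz'); cv2.imwrite('pics/door.png',cv2.resize(S['im'][225:350,220:320,::-1],None,fx=4.6,fy=4.6,interpolation=cv2.INTER_CUBIC))
E
```

```text
(no output)
```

View pics/cab.png

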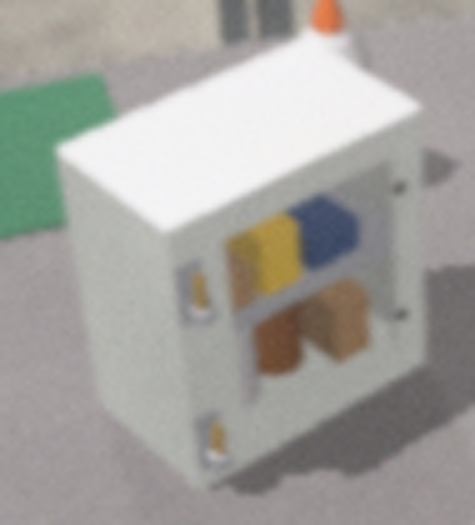

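View pics/door.png

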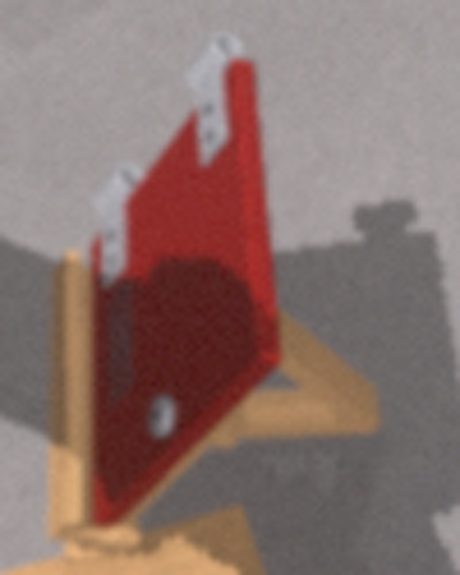

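The scene and side depths agree on the cabinet to 1.5 mm: centre about (.508,.269), front edge yaw 28.2°. The leaf measures 157x178 mm and leans 25.5°, which matches its given sizes. The cabinet crop shows brass pins at (198,290) and (215,440). The door crop shows knuckles at (225,50) and (125,180) and the lock at (160,415), so this is the real door on the wooden easel.

```bash
cat >> h.py <<'E'
from scipy.spatial.transform import Rotation as Ro
def doorR(yaw,tilt=0.):  # door axes; tilt leans top toward +x_door
    return Ro.from_euler('z',yaw,degrees=True)*Ro.from_euler('y',tilt,degrees=True)
TG=Ro.from_matrix(np.array([[0,-1,0],[1,0,0],[0,0,1.]]).T)  # placeholder
def toolR(D):  # tool y = door x, tool z = -door z
    m=D.as_matrix(); y=m[:,0]; z=-m[:,2]; return Ro.from_matrix(np.stack([np.cross(y,z),y,z],1))
def rel(p,R,n=1):
    s=manip.state(); d=(np.array(p)-s['position'])/.4
    r=(R*Ro.from_rotvec(s['tcp_rot']).inv()).as_rotvec()/(np.pi/2)
    print('shift',d.round(4),'turn',r.round(4),'| per row',(d/n).round(4),(r/n).round(4),'mm',(d*400).round(1),'deg',np.degrees(np.linalg.norm(r)*np.pi/2).round(2))
def show():
    s=manip.state(); print({k:np.round(s[k],4).tolist() for k in('t','joint_positions','position','tcp_rot','ft_force','moment','finger_gap','grip_force')})
E
python3 - <<'E'
from h import *
D=doorR(-11.57,25.2); print(D.as_matrix().round(3))
rel([.577+.03*.42,-.303,.31],toolR(D),10)
S=np.load('side.npz'); hsv=cv2.cvtColor(S['im'],cv2.COLOR_RGB2HSV); W=S['W']
m=(hsv[...,0]>10)&(hsv[...,0]<28)&(hsv[...,1]>90)&(np.linalg.norm(W[...,:2]-[.464,.164],axis=-1)<.035)
k,l,st,ce=cv2.connectedComponentsWithStats(m.astype(np.uint8))
for i in range(1,k): 
    if st[i,4]>5: print(st[i],ce[i].round(2),np.median(W[l==i],0).round(4),W[l==i].min(0).round(3),W[l==i].max(0).round(3))
c=eyes.calibration('side'); R=cv2.Rodrigues(np.array(c['rvec']))[0]; print('cam',(-R.T@np.array(c['tvec']).ravel()).round(3))
K=np.array([[c['fx'],0,c['cx']],[0,c['fy'],c['cy']],[0,0,1.]])
q=[[.4638,.1644,z] for z in(.036,.062,.156,.182)]
print(cv2.projectPoints(np.array(q),np.array(c['rvec'],float),np.array(c['tvec'],float),K,np.array(c['dist'],float))[0].round(2).tolist(), c['fx'])
E
```

```text
[[ 0.886  0.201  0.417]
 [-0.181  0.98  -0.085]
 [-0.426 -0.     0.905]]
shift [0.8983 0.6935 0.1986] turn [0.1866 0.2226 0.6204] | per row [0.0898 0.0693 0.0199] [0.0187 0.0223 0.062 ] mm [359.3 277.4  79.4] deg 61.66
[209 151   2   5   8] [209.5 153. ] [0.4645 0.162  0.1694] [0.463 0.158 0.161] [0.466 0.163 0.175]
cam [ 0.406 -0.679  0.807]
[[[213.17, 184.94]], [[212.43, 178.98]], [[209.57, 155.81]], [[208.73, 148.9]]] 350.1085754775172
```

Emit:
arm_command(translation=[[0.075,0.058,0.05],[0.075,0.058,0.05],[0.075,0.058,0.05],[0.075,0.058,0.03],[0.075,0.058,0.02],[0.075,0.058,0],[0.075,0.058,0],[0.075,0.058,0],[0.075,0.058,0],[0.075,0.058,0],[0.075,0.058,0],[0.073,0.055,0]], angular=[[0.0156,0.0186,0.0517],[0.0156,0.0186,0.0517],[0.0156,0.0186,0.0517],[0.0156,0.0186,0.0517],[0.0156,0.0186,0.0517],[0.0156,0.0186,0.0517],[0.0156,0.0186,0.0517],[0.0156,0.0186,0.0517],[0.0156,0.0186,0.0517],[0.0156,0.0186,0.0517],[0.0156,0.0186,0.0517],[0.0156,0.0186,0.0517]], jaw=-1)

```text
t: 1.6
position: [0.5904, -0.303, 0.3108]
tcp_rot: [-2.146, -1.756, 0.393]
ft_force: [0.1, -1.0, 0.3]
finger_gap: 0.0853
grip_force: 0.0
```

```bash
python3 - <<'E'
from h import *
show(); D=doorR(-11.57,25.2); rel([.526,-.290,.168],toolR(D),8)
im,d=eyes.camera('wrist'); np.savez('w1.npz',im=im,d=d,W=world('wrist',d)); cv2.imwrite('pics/w1.png',im[...,::-1])
E
```

```text
{'t': 1.6, 'joint_positions': [0.4784, 0.9687, -0.3656, 0.7737, 0.3119, 1.8789, 0.0254], 'position': [0.5904, -0.303, 0.3108], 'tcp_rot': [-2.146, -1.7561, 0.393], 'ft_force': [0.0907, -1.0412, 0.3019], 'moment': [-0.0962, -0.4956, 0.0351], 'finger_gap': 0.0853, 'grip_force': 0.0}
shift [-0.161   0.0324 -0.3569] turn [-0.0007 -0.0008 -0.0017] | per row [-0.0201  0.0041 -0.0446] [-0.0001 -0.0001 -0.0002] mm [ -64.4   13.  -142.8] deg 0.18
```

View pics/w1.png

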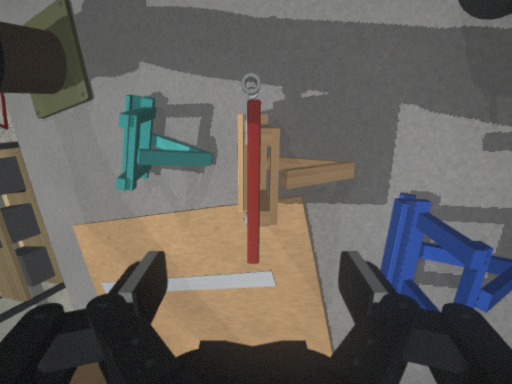

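The wrist view looks down the door. The top edge runs from (254,100) to (253,263) with the knuckle ring at (251,84), and the fingers straddle it. I'll measure the top edge precisely.

```bash
python3 - <<'E'
from h import *
S=np.load('w1.npz'); W=S['W'];d=S['d']; hsv=cv2.cvtColor(S['im'],cv2.COLOR_RGB2HSV)
m=((hsv[...,0]<8)|(hsv[...,0]>172))&(hsv[...,1]>140)&(d>0); m[:, :200]=0
m&=W[...,2]>.18
q=W[m]; ys=np.nonzero(m); print(m.sum(),ys[0].min(),ys[0].max(),q.mean(0).round(4))
r=cv2.minAreaRect((q[:,:2]*1000).astype(np.float32)); print(r,q[:,2].min(),q[:,2].max())
l=cv2.fitLine(q[:,:2].astype(np.float32),cv2.DIST_L2,0,.01,.01).ravel(); t=(q[:,:2]-l[2:])@l[:2]; print('dir yaw',np.degrees(np.arctan2(l[1],l[0])),'ends',l[2:]+l[:2]*t.min(),l[2:]+l[:2]*t.max())
s=manip.state(); T=Ro.from_rotvec(s['tcp_rot']); print('in tool frame', T.inv().apply(q-s['position']).mean(0).round(4), T.inv().apply(q-s['position']).min(0).round(4),T.inv().apply(q-s['position']).max(0).round(4))
E
```

```text
1745 101 262 [ 0.5428 -0.2775  0.1934]
((541.9315795898438, -281.95770263671875), (156.8314208984375, 10.537775993347168), 78.79878997802734) 0.1891863135937504 0.1976833373822731
dir yaw 78.872696 ends [ 0.52675612 -0.35888473] [ 0.55702135 -0.20500966]
in tool frame [0.0078 0.0003 0.1271] [-0.0751 -0.0048  0.1246] [0.0817 0.0058 0.1294]
```

Emit:
arm_command(translation=[[-0.0201,0.0041,-0.0446],[-0.0201,0.0041,-0.0446],[-0.0201,0.0041,-0.0446],[-0.0201,0.0041,-0.0446],[-0.0201,0.0041,-0.0446],[-0.0201,0.0041,-0.0446],[-0.0201,0.0041,-0.0446],[-0.0201,0.0041,-0.0446],[0,0,0]], angular=[[0,0,0],[0,0,0],[0,0,0],[0,0,0],[0,0,0],[0,0,0],[0,0,0],[0,0,0],[0,0,0]])

```text
t: 2.78
position: [0.5237, -0.2905, 0.1673]
tcp_rot: [-2.147, -1.752, 0.394]
ft_force: [-0.4, 0.1, 0.2]
finger_gap: 0.0854
grip_force: 0.0
```

Emit:
arm_command(translation=[[0,0,0],[0,0,0],[0,0,0],[0,0,0],[0,0,0],[0,0,0],[0,0,0],[0,0,0]], angular=[[0,0,0],[0,0,0],[0,0,0],[0,0,0],[0,0,0],[0,0,0],[0,0,0],[0,0,0]], jaw=1, newtons=60)

```text
t: 3.78
position: [0.5256, -0.2907, 0.169]
tcp_rot: [-2.15, -1.754, 0.391]
ft_force: [0.7, 0.4, 5.6]
finger_gap: 0.0113
grip_force: 60.9
```

Emit:
arm_command(translation=[[0.01,-0.002,0.0215],[0.016,-0.0032,0.034],[0.016,-0.0032,0.034],[0.016,-0.0032,0.034],[0.016,-0.0032,0.034],[0,0,0.08],[0,0,0.08],[0,0,0.08]], angular=[[0,0,0],[0,0,0],[0,0,0],[0,0,0],[0,0,0],[0,0,0],[0,0,0],[0,0,0]])

```text
t: 4.78
position: [0.5553, -0.2965, 0.3274]
tcp_rot: [-2.149, -1.755, 0.391]
ft_force: [-0.2, -0.4, -5.8]
finger_gap: 0.0109
grip_force: 59.6
```

```bash
python3 - <<'E'
from h import *
show(); rel([.5126,.0802,.254],toolR(doorR(28.2)),12)
E
```

```text
{'t': 4.775, 'joint_positions': [0.5134, 0.884, -0.3784, 0.9282, 0.2974, 1.814, 0.0058], 'position': [0.5553, -0.2965, 0.3274], 'tcp_rot': [-2.1488, -1.7546, 0.3914], 'ft_force': [-0.2181, -0.4484, -5.7744], 'moment': [-0.2914, -1.12, 0.0638], 'finger_gap': 0.0109, 'grip_force': 59.6201}
shift [-0.1067  0.9417 -0.1834] turn [ 0.0409 -0.2827  0.4342] | per row [-0.0089  0.0785 -0.0153] [ 0.0034 -0.0236  0.0362] mm [-42.7 376.7 -73.4] deg 46.78
```

Emit:
arm_command(translation=[[-0.0074,0.05,0],[-0.0074,0.083,0],[-0.0074,0.083,-0.01],[-0.0074,0.083,-0.0193],[-0.0074,0.083,-0.0193],[-0.0074,0.083,-0.0193],[-0.0074,0.083,-0.0193],[-0.0074,0.083,-0.0193],[-0.0074,0.083,-0.0193],[-0.0074,0.083,-0.0193],[-0.0074,0.073,-0.0193],[-0.0074,0.04,-0.019]], angular=[[0.0034,-0.0236,0.0362],[0.0034,-0.0236,0.0362],[0.0034,-0.0236,0.0362],[0.0034,-0.0236,0.0362],[0.0034,-0.0236,0.0362],[0.0034,-0.0236,0.0362],[0.0034,-0.0236,0.0362],[0.0034,-0.0236,0.0362],[0.0034,-0.0236,0.0362],[0.0034,-0.0236,0.0362],[0.0034,-0.0236,0.0362],[0.0034,-0.0236,0.0362]])

```text
t: 6.28
position: [0.5195, 0.068, 0.2538]
tcp_rot: [1.606, 2.696, -0.0]
ft_force: [4.1, -10.2, -0.6]
finger_gap: 0.0111
grip_force: 60.4
```

Emit:
arm_command(translation=[[0,0,0],[0,0,0]], angular=[[0,0,0],[0,0,0]])

```text
t: 6.52
position: [0.5193, 0.0668, 0.2539]
tcp_rot: [-1.616, -2.694, 0.001]
ft_force: [-0.4, -0.1, -5.7]
finger_gap: 0.0111
grip_force: 59.6
```

```bash
python3 - <<'E'
from h import *
show(); rel([.5126,.0802,.254],toolR(doorR(28.2)),12)
for n in('wrist','side'):
    im,d=eyes.camera(n); np.savez(n[0]+'2.npz',im=im,d=d,W=world(n,d))
    if n=='wrist': a=im
    else: b=cv2.resize(im[90:240,150:290],(470,504),interpolation=cv2.INTER_CUBIC)
cv2.imwrite('pics/w2.png',a[...,::-1]); cv2.imwrite('pics/s2.png',b[...,::-1])
E
```

```text
{'t': 6.525, 'joint_positions': [0.1751, 0.5826, -0.6323, 1.828, 0.4377, 0.8747, -0.1757], 'position': [0.5193, 0.0668, 0.2539], 'tcp_rot': [-1.6163, -2.6936, 0.0008], 'ft_force': [-0.4313, -0.1214, -5.6889], 'moment': [-0.0457, -0.0349, -0.0411], 'finger_gap': 0.0111, 'grip_force': 59.5843}
shift [-0.0168  0.0336  0.0002] turn [ 0.0002 -0.0003  0.0015] | per row [-0.0014  0.0028  0.    ] [ 0.     -0.      0.0001] mm [-6.7 13.4  0.1] deg 0.14
```

View pics/w2.png

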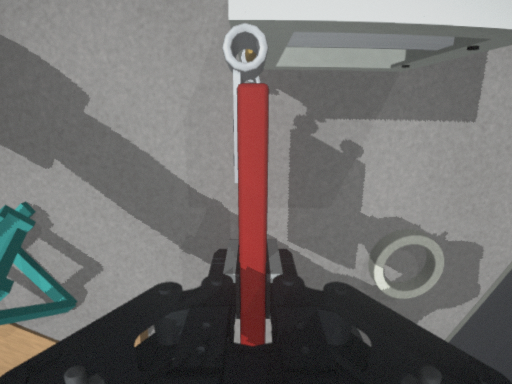

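View pics/s2.png

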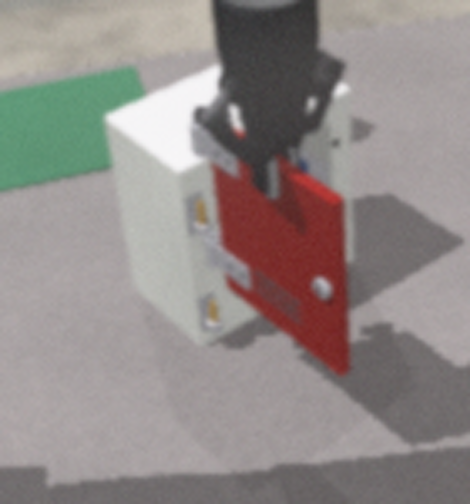

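The wrist view shows the upper knuckle ring at (245,47) with the brass pin tip visible through it at (248,55). In the side view the door is upright, and its knuckles are just above and in front of the pins at (200,212) and (211,308). Next I'll measure the offset and the tilt.

```bash
cat > meas.py <<'E'
from h import *
def cast(n,uv,z,c=None):
    c=c or eyes.calibration(n); K=np.array([[c['fx'],0,c['cx']],[0,c['fy'],c['cy']],[0,0,1.]])
    p=cv2.undistortPoints(np.array(uv,float).reshape(-1,1,2),K,np.array(c['dist'],float)).reshape(-1,2)
    R=cv2.Rodrigues(np.array(c['rvec'],float))[0]; o=-R.T@np.array(c['tvec'],float).ravel()
    r=np.c_[p,np.ones(len(p))]@R; return o+r*((z-o[2])/r[:,2])[:,None]
def wr(f,zr=.276,win=(20,80,215,280)):
    S=np.load(f); W=S['W'];d=S['d'];im=S['im']; hsv=cv2.cvtColor(im,cv2.COLOR_RGB2HSV)
    w=np.zeros(d.shape,bool); w[win[0]:win[1],win[2]:win[3]]=1
    g=w&(d>0)&(abs(W[...,2]-zr)<.012)&(hsv[...,1]<70)
    k,l,st,ce=cv2.connectedComponentsWithStats(g.astype(np.uint8)); i=1+st[1:,4].argmax(); g=l==i
    q=W[g]; print('ring n',g.sum(),st[i],'z',np.percentile(q[:,2],[5,50,95]).round(4))
    cs,_=cv2.findContours(g.astype(np.uint8),cv2.RETR_CCOMP,cv2.CHAIN_APPROX_NONE)
    for c in cs:
        if len(c)>25:
            (u,v),ax,an=cv2.fitEllipse(c); p=cast('wrist',[[u,v]],zr)[0]; print(' ellipse',round(u,2),round(v,2),np.round(ax,1),p.round(4))
    b=w&(hsv[...,0]>8)&(hsv[...,0]<30)&(hsv[...,1]>90)
    v,u=np.nonzero(b); print('brass px',b.sum(),u.min(),u.max(),v.min(),v.max(), 'z',W[b][:,2].round(3)[:12], 'cast .176',cast('wrist',[[u.mean(),v.mean()]],.176).round(4))
    return b,g
E
python3 - <<'E'
from meas import *
b,g=wr('w2.npz'); S=np.load('w2.npz')
cv2.imwrite('pics/ring.png',cv2.resize(S['im'][0:100,200:300,::-1],None,fx=6,fy=6,interpolation=cv2.INTER_CUBIC))
W,im,d=S['W'],S['im'],S['d']; hsv=cv2.cvtColor(im,cv2.COLOR_RGB2HSV)
red=((hsv[...,0]<8)|(hsv[...,0]>172))&(hsv[...,1]>140)&(d>0); red[230:]=0
q=W[red&(W[...,2]>.27)]; l=cv2.fitLine(q[:,:2].astype(np.float32),cv2.DIST_L2,0,.01,.01).ravel(); l[:2]*=np.sign(l[1]); print('edge yaw',np.degrees(np.arctan2(l[1],l[0]))-90,'top z',np.median(q[:,2]))
t=np.load('s2.npz'); W,im,d=t['W'],t['im'],t['d']; hsv=cv2.cvtColor(im,cv2.COLOR_RGB2HSV)
m=((hsv[...,0]<8)|(hsv[...,0]>172))&(hsv[...,1]>140)&(hsv[...,2]>60)&(d>0)
k,l,st,ce=cv2.connectedComponentsWithStats(m.astype(np.uint8)); i=1+st[1:,4].argmax()
q=W[cv2.erode((l==i).astype(np.uint8),np.ones((3,3)))>0]; q=q[(q[:,2]<.22)]
for _ in range(4):
    c=q.mean(0); n=np.linalg.svd(q-c)[2][2]; e=(q-c)@n; q=q[abs(e)<2.5*e.std()+1e-4]
n=n*np.sign(-n[0]); print('n',n.round(4),'tilt',np.degrees(np.arcsin(n[2])).round(2),'yaw',np.degrees(np.arctan2(-n[1],-n[0])).round(2),e.std(),len(q))
E
```

```text
ring n 1343 [ 222   24   47   56 1343] z [0.2663 0.2711 0.2724]
 ellipse 244.46 49.49 [44.2 53.7] [0.4713 0.1503 0.276 ]
 ellipse 245.05 49.67 [26.4 27.4] [0.4715 0.1504 0.276 ]
brass px 44 246 252 49 57 z [0.397 0.181 0.178 0.179 0.183 0.182 0.182 0.184 0.178 0.18  0.183 0.183] cast .176 [[0.4642 0.1647 0.176 ]]
edge yaw 28.018356 top z 0.28227797991884807
n [-0.8824 -0.4705 -0.002 ] tilt -0.11 yaw 28.07 0.000802847395396472 534
```

View pics/ring.png

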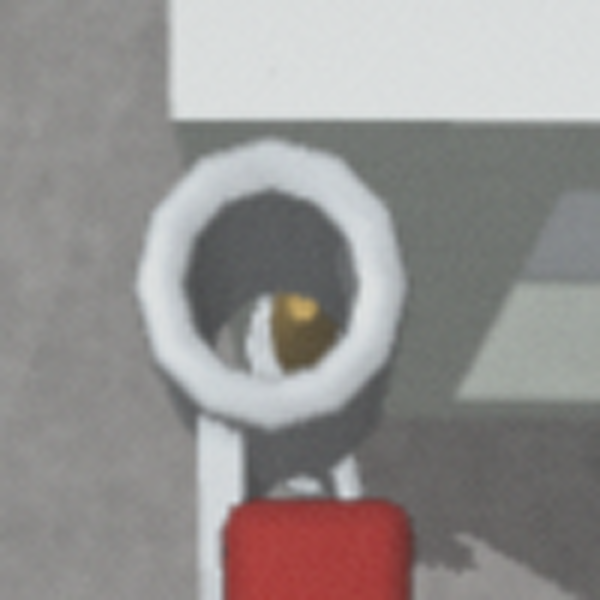

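```bash
python3 - <<'E'
from meas import *
f=lambda x,y:[200+(x+.5)/6-.5,(y+.5)/6-.5]
for z in(.271,.276): print('ring',z,cast('wrist',[f(271.5,284)],z).round(4))
print('tip',cast('wrist',[f(302,305),f(302,300),f(302,312)],.182).round(4))
c=eyes.calibration('wrist'); R=cv2.Rodrigues(np.array(c['rvec']))[0]; print('cam',(-R.T@np.array(c['tvec']).ravel()).round(4),'axis',R[2].round(4),c['fx'],c['cx'],c['cy'])
s=manip.state(); print(s['position'])
print(cast('wrist',[f(138,284),f(405,284)],.276).round(4), cast('wrist',[f(270,330),f(335,330)],.17).round(4))
E
```

```text
ring 0.271 [[0.4705 0.152  0.271 ]]
ring 0.276 [[0.471  0.1512 0.276 ]]
tip [[0.4649 0.1655 0.182 ]
 [0.4646 0.166  0.182 ]
 [0.4652 0.1649 0.182 ]]
cam [0.484  0.1323 0.3969] axis [ 0.1389 -0.2562 -0.9566] 296.33997804554144 252.4376206059252 199.606574205713
[0.5196978  0.06684816 0.25409131]
[[0.4636 0.1473 0.276 ]
 [0.4783 0.1551 0.276 ]] [[0.4618 0.1632 0.17  ]
 [0.4685 0.1668 0.17  ]]
```

Emit:
arm_command(translation=[[0,0,-0.028],[0,0,-0.028],[0,0,-0.028],[0,0,-0.028],[0,0,0],[-0.005,0.0113,0],[-0.005,0.0113,0],[-0.005,0.0112,0],[0,0,0],[0,0,0]], angular=[[0,0,0],[0,0,0],[0,0,0],[0,0,0],[0,0,0],[0,0,0],[0,0,0],[0,0,0],[0,0,0],[0,0,0]])

```text
t: 7.88
position: [0.5136, 0.0808, 0.2095]
tcp_rot: [1.613, 2.694, 0.001]
ft_force: [0.5, -0.6, -4.9]
finger_gap: 0.011
grip_force: 59.6
```

```bash
python3 - <<'E'
from meas import *
show(); c=eyes.calibration('wrist')
im,d=eyes.camera('wrist'); np.savez('w3.npz',im=im,d=d,W=world('wrist',d,c))
cv2.imwrite('pics/ring3.png',cv2.resize(im[0:100,200:300,::-1],None,fx=6,fy=6,interpolation=cv2.INTER_CUBIC))
im,d=eyes.camera('side'); np.savez('s3.npz',im=im,d=d,W=world('side',d))
E
```

```text
{'t': 7.875, 'joint_positions': [0.1174, 0.6336, -0.5896, 1.8939, 0.4981, 0.7623, -0.2597], 'position': [0.5136, 0.0808, 0.2095], 'tcp_rot': [1.6132, 2.694, 0.001], 'ft_force': [0.5387, -0.6264, -4.8678], 'moment': [-0.0741, -0.061, 0.0209], 'finger_gap': 0.011, 'grip_force': 59.5505}
```

View pics/ring3.png

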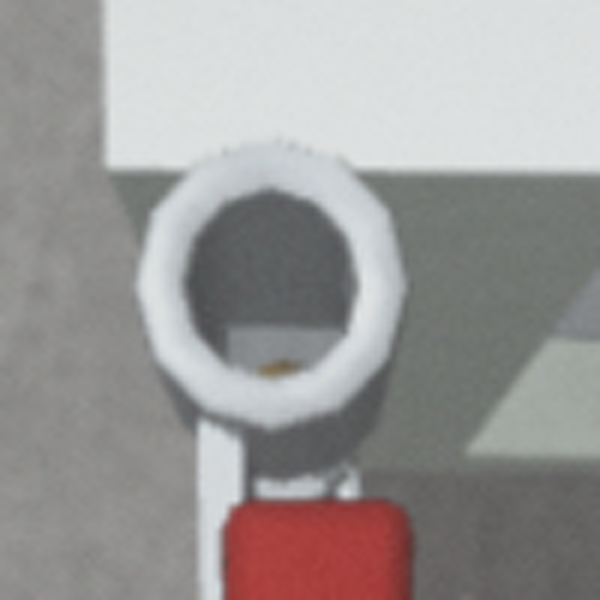

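```bash
python3 - <<'E'
from meas import *
f=lambda x,y:[200+(x+.5)/6-.5,(y+.5)/6-.5]
for z in(.2265,.2295): print('ring',z,cast('wrist',[f(271.5,284)],z).round(4))
print('tip',cast('wrist',[f(281,370),f(281,365),f(281,375)],.182).round(4))
S=np.load('w3.npz');W=S['W'];print('ringz',np.median(W[45:49,223:228,2]),W[88:98,240:265,2].mean())
print(manip.state()['position'])
E
```

```text
ring 0.2265 [[0.4643 0.1657 0.2265]]
ring 0.2295 [[0.4646 0.1652 0.2295]]
tip [[0.4636 0.1668 0.182 ]
 [0.4634 0.1671 0.182 ]
 [0.4638 0.1664 0.182 ]]
ringz 0.22691982133778565 0.23821806129255113
[0.51362674 0.08071415 0.20943403]
```

Emit:
arm_command(translation=[[0,0,-0.0125],[0,0,-0.0125],[0,0,-0.0075],[0,0,-0.0075],[0,0,-0.005],[0,0,-0.005],[0,0,-0.005],[0,0,0]], angular=[[0,0,0],[0,0,0],[0,0,0],[0,0,0],[0,0,0],[0,0,0],[0,0,0],[0,0,0]])

```text
t: 8.98
position: [0.5135, 0.0812, 0.1873]
tcp_rot: [1.613, 2.695, 0.002]
ft_force: [-0.6, 0.9, -5.8]
finger_gap: 0.0115
grip_force: 59.5
```

```bash
python3 -c "
from h import *
show()"
```

```text
{'t': 8.975, 'joint_positions': [0.1001, 0.6638, -0.565, 1.9172, 0.53, 0.711, -0.2885], 'position': [0.5135, 0.0812, 0.1873], 'tcp_rot': [1.6133, 2.6946, 0.0017], 'ft_force': [-0.5502, 0.9138, -5.8244], 'moment': [0.1512, 0.1008, 0.0185], 'finger_gap': 0.0115, 'grip_force': 59.5468}
```

Emit:
arm_command(translation=[[0,0,-0.004],[0,0,-0.004],[0,0,-0.004],[0,0,0]], angular=[[0,0,0],[0,0,0],[0,0,0],[0,0,0]])

```text
t: 9.48
position: [0.5134, 0.0812, 0.1825]
tcp_rot: [1.613, 2.695, 0.002]
ft_force: [-0.2, 1.9, -6.5]
finger_gap: 0.0111
grip_force: 59.6
```

Emit:
arm_command(translation=[[0,0,-0.004],[0,0,-0.004],[0,0,-0.004],[0,0,0]], angular=[[0,0,0],[0,0,0],[0,0,0],[0,0,0]])

```text
t: 9.98
position: [0.5135, 0.0812, 0.1777]
tcp_rot: [1.613, 2.695, 0.002]
ft_force: [-0.6, 2.2, -6.0]
finger_gap: 0.0109
grip_force: 59.6
```

Emit:
arm_command(translation=[[0,0,-0.004],[0,0,-0.004],[0,0,-0.004],[0,0,-0.004],[0,0,0]], angular=[[0,0,0],[0,0,0],[0,0,0],[0,0,0],[0,0,0]])

```text
t: 10.6
position: [0.5135, 0.0811, 0.1713]
tcp_rot: [1.613, 2.694, 0.001]
ft_force: [-1.0, 2.1, -6.1]
finger_gap: 0.0112
grip_force: 59.6
```

Emit:
arm_command(translation=[[0,0,-0.003],[0,0,-0.003],[0,0,0]], angular=[[0,0,0],[0,0,0],[0,0,0]])

```text
t: 10.98
position: [0.5135, 0.081, 0.1689]
tcp_rot: [1.613, 2.694, 0.001]
ft_force: [-1.2, 1.7, -6.1]
finger_gap: 0.0112
grip_force: 59.7
```

Emit:
arm_command(translation=[[0,0,-0.002],[0,0,-0.002],[0,0,0]], angular=[[0,0,0],[0,0,0],[0,0,0]])

```text
t: 11.35
position: [0.514, 0.0808, 0.1679]
tcp_rot: [1.613, 2.693, 0.002]
ft_force: [-0.4, -0.2, 0.4]
finger_gap: 0.0107
grip_force: 60.6
```

Emit:
arm_command(translation=[[0,0,-0.002],[0,0,0]], angular=[[0,0,0],[0,0,0]])

```text
t: 11.6
position: [0.5142, 0.0806, 0.167]
tcp_rot: [1.613, 2.693, 0.002]
ft_force: [0.2, -0.7, 3.7]
finger_gap: 0.0113
grip_force: 60.9
```

Emit:
arm_command(translation=[[0,0,-0.002],[0,0,0]], angular=[[0,0,0],[0,0,0]])

```text
t: 11.85
position: [0.5143, 0.0804, 0.1662]
tcp_rot: [1.614, 2.692, 0.002]
ft_force: [0.5, -2.5, 6.2]
finger_gap: 0.0112
grip_force: 61.4
```

Force changed from -6 N to +6 N at z≈.168, which is the expected seated height. I'll ease off, open the jaw and rise clear.

Emit:
arm_command(translation=[[0,0,0.0025],[0,0,0]], angular=[[0,0,0],[0,0,0]])

```text
t: 12.1
position: [0.5138, 0.0809, 0.1667]
tcp_rot: [1.614, 2.694, 0.002]
ft_force: [0.5, 0.0, -0.6]
finger_gap: 0.0109
grip_force: 60.3
```

Emit:
arm_command(translation=[[0,0,0],[0,0,0],[0,0,0],[0,0,0],[0,0,0],[0,0,0]], angular=[[0,0,0],[0,0,0],[0,0,0],[0,0,0],[0,0,0],[0,0,0]], jaw=-1)

```text
t: 12.85
position: [0.5135, 0.081, 0.1668]
tcp_rot: [1.613, 2.694, 0.001]
ft_force: [-0.8, -0.5, -0.0]
finger_gap: 0.0852
grip_force: 0.0
```

Emit:
arm_command(translation=[[0,0,0.04],[0,0,0.06],[0,0,0.06],[0,0,0.06],[0,0,0.02],[0,0,0]], angular=[[0,0,0],[0,0,0],[0,0,0],[0,0,0],[0,0,0],[0,0,0]])

```text
t: 13.6
position: [0.5137, 0.081, 0.2634]
tcp_rot: [1.613, 2.693, 0.002]
ft_force: [-0.2, -0.6, -0.3]
finger_gap: 0.0854
grip_force: 0.0
```

```bash
cat > sw.py <<'E'
from meas import *
H=np.array([.4645,.1655])
def tcp(th,gap=0,L=.118):
    t=np.radians(th); y=np.radians(118.2-th); dx=np.array([np.cos(y),np.sin(y)]); dy=np.array([-np.sin(y),np.cos(y)])
    return H-dx*(.003+.015*np.sin(t)+.011*np.cos(t)+gap)-dy*L
E
python3 - <<'E'
from sw import *
show(); im,d=eyes.camera('side'); np.savez('s4.npz',im=im,d=d,W=world('side',d))
iw,dw=eyes.camera('wrist')
cv2.imwrite('pics/s4.png',np.hstack([cv2.resize(im[90:240,150:290],(400,428)),cv2.resize(iw,(400,300))[:, :,:] if 0 else cv2.copyMakeBorder(cv2.resize(iw,(400,300)),0,128,0,0,cv2.BORDER_CONSTANT)])[...,::-1])
W=np.load('s4.npz')['W']; hsv=cv2.cvtColor(im,cv2.COLOR_RGB2HSV)
m=((hsv[...,0]<8)|(hsv[...,0]>172))&(hsv[...,1]>140)&(hsv[...,2]>60)&(d>0)
k,l,st,ce=cv2.connectedComponentsWithStats(m.astype(np.uint8)); i=1+st[1:,4].argmax(); q=W[cv2.erode((l==i).astype(np.uint8),np.ones((3,3)))>0]
for _ in range(4):
    c=q.mean(0); n=np.linalg.svd(q-c)[2][2]; e=(q-c)@n; q=q[abs(e)<2.5*e.std()+1e-4]
n=n*np.sign(-n[0]); yaw=np.degrees(np.arctan2(-n[1],-n[0])); print('tilt',np.degrees(np.arcsin(n[2])).round(2),'yaw',yaw.round(2),'zmin/max',W[l==i][:,2].min(),W[l==i][:,2].max())
p=manip.state()['position']; print('pre',tcp(90,.03),((tcp(90,.03)-p[:2])/.4).round(4),'contact',tcp(90))
E
```

```text
{'t': 13.6, 'joint_positions': [0.1544, 0.5652, -0.641, 1.8281, 0.427, 0.8871, -0.1952], 'position': [0.5137, 0.081, 0.2634], 'tcp_rot': [1.613, 2.6935, 0.0023], 'ft_force': [-0.1841, -0.6408, -0.2625], 'moment': [0.0504, 0.0182, -0.0151], 'finger_gap': 0.0854, 'grip_force': 0.0}
tilt 0.19 yaw 28.13 zmin/max 0.018632057605430234 0.19694944474283893
pre [0.47795842 0.03882376] [-0.0877 -0.1046] contact [0.50439753 0.05300028]
```

View pics/s4.png

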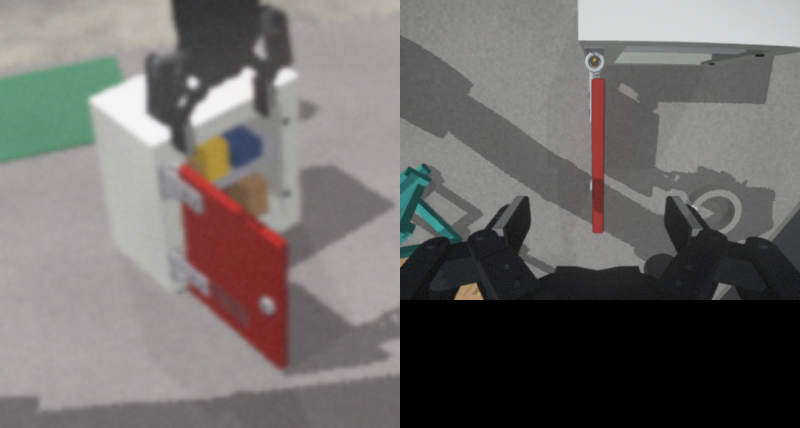

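The side view shows the door hanging upright, spanning z .0186–.197 with a tilt of 0.2°, with its knuckles on the pintles at (182,187) and (187,268). In the wrist view the brass pin shows inside the knuckle at (595,62). Next I'll shut the fingers and go to the outside of the leaf to push.

Emit:
arm_command(translation=[[-0.029,-0.035,0],[-0.029,-0.035,0],[-0.029,-0.035,0],[0,0,0],[0,0,-0.06],[0,0,-0.07],[0,0,-0.07],[0,0,-0.033],[0,0,0]], angular=[[0,0,0],[0,0,0],[0,0,0],[0,0,0],[0,0,0],[0,0,0],[0,0,0],[0,0,0],[0,0,0]], jaw=1)

```text
t: 14.82
position: [0.4786, 0.0393, 0.1693]
tcp_rot: [1.613, 2.695, 0.001]
ft_force: [-0.2, -0.5, -0.5]
finger_gap: -0.0
grip_force: 0.0
```

```bash
python3 - <<'E'
from sw import *
show(); p=manip.state()['position'][:2]
for th in [90,85,80,75,70,65,60,55,50,45,40,35,30,25,20,17.5,15,12.5,10,8,6,4,3,2,1,0]:
    t=tcp(th); print(th,((t-p)/.4).round(4)); p=t
E
```

```text
{'t': 14.825, 'joint_positions': [0.1586, 0.6482, -0.5355, 2.0462, 0.5794, 0.5974, -0.2867], 'position': [0.4786, 0.0393, 0.1693], 'tcp_rot': [1.6131, 2.6955, 0.0007], 'ft_force': [-0.2375, -0.4674, -0.4533], 'moment': [-0.0389, -0.0368, -0.0123], 'finger_gap': -0.0, 'grip_force': 0.0}
90 [0.0644 0.0343]
85 [0.0222 0.0085]
80 [0.0218 0.0105]
75 [0.0211 0.0124]
70 [0.0203 0.0143]
65 [0.0192 0.0163]
60 [0.018  0.0181]
55 [0.0166 0.0199]
50 [0.0149 0.0216]
45 [0.0131 0.0232]
40 [0.011  0.0246]
35 [0.0088 0.0258]
30 [0.0065 0.0268]
25 [0.004  0.0276]
20 [0.0013 0.0281]
17.5 [-0.0003  0.0142]
15 [-0.001   0.0142]
12.5 [-0.0017  0.0142]
10 [-0.0024  0.0142]
8 [-0.0024  0.0113]
6 [-0.0029  0.0112]
4 [-0.0033  0.0111]
3 [-0.0018  0.0055]
2 [-0.0019  0.0055]
1 [-0.002   0.0055]
0 [-0.0021  0.0054]
```

Emit:
arm_command(translation=[[0.022,0.0115,0],[0.022,0.0115,0],[0.02,0.0113,0],[0.011,0.0043,0],[0.011,0.0043,0],[0.011,0.0052,0],[0.011,0.0052,0],[0.0211,0.0124,0],[0.0203,0.0143,0],[0.0192,0.0163,0],[0.018,0.0181,0],[0.0166,0.0199,0]], angular=[[0,0,0],[0,0,0],[0,0,0],[0,0,0],[0,0,0],[0,0,0],[0,0,0],[0,0,0],[0,0,0],[0,0,0],[0,0,0],[0,0,0]])

```text
t: 16.32
position: [0.5605, 0.0933, 0.1696]
tcp_rot: [1.613, 2.694, 0.001]
ft_force: [0.6, -0.3, -0.1]
finger_gap: 0.0001
grip_force: 0.1
```

Emit:
arm_command(translation=[[0.0149,0.0216,0],[0.0131,0.0232,0],[0.011,0.0246,0],[0.0088,0.0258,0],[0.0065,0.0268,0],[0.002,0.0138,0],[0.002,0.0138,0],[0.0006,0.014,0],[0.0006,0.0141,0],[0,0,0]], angular=[[0,0,0],[0,0,0],[0,0,0],[0,0,0],[0,0,0],[0,0,0],[0,0,0],[0,0,0],[0,0,0],[0,0,0]])

```text
t: 17.58
position: [0.5838, 0.1646, 0.1698]
tcp_rot: [1.612, 2.695, 0.002]
ft_force: [-0.0, 0.1, -0.1]
finger_gap: -0.0
grip_force: 0.0
```

```bash
cat > ang.py <<'E'
from sw import *
def ang(tag):
    im,d=eyes.camera('side'); W=world('side',d); hsv=cv2.cvtColor(im,cv2.COLOR_RGB2HSV)
    cv2.imwrite(f'pics/{tag}.png',cv2.resize(im[90:240,150:290,::-1],(560,600),interpolation=cv2.INTER_CUBIC))
    m=((hsv[...,0]<8)|(hsv[...,0]>172))&(hsv[...,1]>140)&(hsv[...,2]>60)&(d>0)&(np.linalg.norm(W-[.53,.2,.1],axis=-1)<.25)
    q=W[cv2.erode(m.astype(np.uint8),np.ones((3,3)))>0]
    for _ in range(4):
        c=q.mean(0); n=np.linalg.svd(q-c)[2][2]; e=(q-c)@n; q=q[abs(e)<2.5*e.std()+1e-4]
    n=n*np.sign(n[1])*-1; yaw=np.degrees(np.arctan2(-n[1],-n[0])); print(len(q),'tilt',np.degrees(np.arcsin(n[2])).round(2),'opening',118.2-yaw.round(2),'z',W[m][:,2].min().round(4),W[m][:,2].max().round(4))
show(); print('plan20',tcp(20))
E
python3 -c "
from ang import *
ang('s5')"
```

```text
{'t': 17.575, 'joint_positions': [-0.0493, 0.7845, -0.5439, 1.6745, 0.519, 0.8287, -0.3288], 'position': [0.5838, 0.1646, 0.1698], 'tcp_rot': [1.6122, 2.6952, 0.0024], 'ft_force': [-0.0037, 0.1481, -0.1283], 'moment': [-0.0105, 0.03, 0.0161], 'finger_gap': -0.0, 'grip_force': 0.0}
plan20 [0.58392751 0.16405209]
918 tilt 0.87 opening 20.61 z 0.0154 0.1959
```

Emit:
arm_command(translation=[[-0.0003,0.0142,0],[-0.001,0.0142,0],[-0.0017,0.0142,0],[-0.0024,0.0142,0],[-0.0024,0.0113,0],[-0.0014,0.0056,0],[-0.0015,0.0056,0],[-0.0016,0.0055,0],[-0.0017,0.0055,0],[-0.0018,0.0055,0],[0,0,0]], angular=[[0,0,0],[0,0,0],[0,0,0],[0,0,0],[0,0,0],[0,0,0],[0,0,0],[0,0,0],[0,0,0],[0,0,0],[0,0,0]])

```text
t: 19.0
position: [0.5774, 0.2025, 0.1697]
tcp_rot: [1.613, 2.695, 0.002]
ft_force: [0.5, -0.4, 0.5]
finger_gap: -0.0003
grip_force: 0.2
```

Emit:
arm_command(translation=[[-0.0019,0.0055,0],[0,0,0]], angular=[[0,0,0],[0,0,0]])

```text
t: 19.25
position: [0.5766, 0.2046, 0.1697]
tcp_rot: [1.613, 2.695, 0.002]
ft_force: [-0.5, -1.1, 0.4]
finger_gap: -0.0
grip_force: 0.1
```

```bash
python3 -c "
from ang import *
ang('s6'); print(tcp(2),tcp(0))"
```

```text
{'t': 19.25, 'joint_positions': [-0.1202, 0.7899, -0.5383, 1.6576, 0.5129, 0.8373, -0.386], 'position': [0.5766, 0.2046, 0.1697], 'tcp_rot': [1.6129, 2.6947, 0.0017], 'ft_force': [-0.5348, -1.1001, 0.3577], 'moment': [-0.0928, 0.0392, 0.0589], 'finger_gap': -0.0, 'grip_force': 0.1441}
plan20 [0.58392751 0.16405209]
564 tilt 0.82 opening 2.180000000000007 z 0.0148 0.1961
[0.57678574 0.20457238] [0.57510952 0.20892274]
```

Small steps now until I feel the stops. I'll push along the cabinet's x axis (-.47,.88), about 1 mm each.

Emit:
arm_command(translation=[[-0.0012,0.0022,0],[-0.0012,0.0022,0],[0,0,0]], angular=[[0,0,0],[0,0,0],[0,0,0]])

```text
t: 19.68
position: [0.5758, 0.2062, 0.1697]
tcp_rot: [1.613, 2.694, 0.002]
ft_force: [0.2, 0.2, -0.6]
finger_gap: -0.0001
grip_force: 0.1
```

Emit:
arm_command(translation=[[-0.0012,0.0022,0],[-0.0012,0.0022,0],[0,0,0]], angular=[[0,0,0],[0,0,0],[0,0,0]])

```text
t: 20.05
position: [0.5749, 0.2078, 0.1696]
tcp_rot: [1.613, 2.694, 0.001]
ft_force: [0.4, -0.6, 1.0]
finger_gap: 0.0
grip_force: 0.3
```

Emit:
arm_command(translation=[[-0.0012,0.0022,0],[0,0,0]], angular=[[0,0,0],[0,0,0]])

```text
t: 20.3
position: [0.5748, 0.2079, 0.1697]
tcp_rot: [1.614, 2.693, 0.0]
ft_force: [2.0, -2.3, 0.3]
finger_gap: 0.0002
grip_force: 1.5
```

Emit:
arm_command(translation=[[-0.0012,0.0022,0],[-0.0008,0.0015,0],[0,0,0]], angular=[[0,0,0],[0,0,0],[0,0,0]])

```text
t: 20.68
position: [0.5748, 0.2079, 0.1697]
tcp_rot: [1.614, 2.69, -0.002]
ft_force: [3.8, -5.0, 1.9]
finger_gap: -0.0001
grip_force: 3.1
```

Emit:
arm_command(translation=[[0.004,-0.0075,0],[0.012,-0.022,0],[0.025,-0.05,0],[0.025,-0.05,0],[0,-0.05,0.06],[0,0,0.08],[0,0,0.06],[0,0,0]], angular=[[0,0,0],[0,0,0],[0,0,0],[0,0,0],[0,0,0],[0,0,0],[0,0,0],[0,0,0]])

```text
t: 21.68
position: [0.6015, 0.1376, 0.2514]
tcp_rot: [1.614, 2.691, 0.006]
ft_force: [0.2, -0.0, -0.1]
finger_gap: 0.0002
grip_force: 0.0
```

```bash
python3 - <<'E'
from ang import *
ang('s7'); im,d=eyes.camera('scene'); W=world('scene',d)
m=(d>0)&(W[...,2]>.012)&(W[...,2]<.25)&(W[...,0]>.2)&(W[...,0]<1.2)&(abs(W[...,1])<.7)
k,l,st,ce=cv2.connectedComponentsWithStats(m.astype(np.uint8))
for i in range(1,k):
    if st[i,4]>150: q=W[l==i]; print(' obj',st[i],q.mean(0).round(3))
E
```

```text
{'t': 21.675, 'joint_positions': [0.0265, 0.704, -0.5985, 1.5604, 0.4462, 1.011, -0.2096], 'position': [0.6015, 0.1376, 0.2514], 'tcp_rot': [1.6144, 2.6906, 0.006], 'ft_force': [0.2116, -0.0356, -0.0882], 'moment': [-0.0056, -0.003, 0.0177], 'finger_gap': 0.0002, 'grip_force': 0.0}
plan20 [0.58392751 0.16405209]
453 tilt 0.36 opening 4.359999999999999 z 0.0146 0.1958
 obj [225 130  22  37 273] [ 0.316 -0.251  0.071]
 obj [173 146  48  42 700] [ 0.508 -0.283  0.06 ]
 obj [108 154  49  41 739] [ 0.706 -0.43   0.061]
 obj [ 276  179   60   96 4241] [0.557 0.288 0.158]
 obj [155 196  26  45 754] [ 0.784 -0.111  0.075]
 obj [184 244  33  28 425] [0.786 0.052 0.022]
 obj [340 270  27  47 873] [0.626 0.515 0.093]
```

View pics/s7.png

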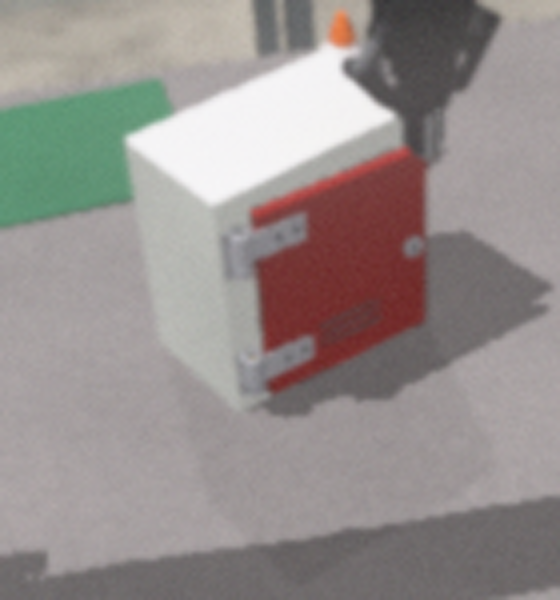

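The side view shows the door on the cabinet, hinges at (238,252) and (250,370), but the plane fit reads about 4° open. I'll check from above with the wrist camera.

```bash
cat > top.py <<'E'
from meas import *
c=eyes.calibration('wrist'); im,d=eyes.camera('wrist'); W=world('wrist',d,c); hsv=cv2.cvtColor(im,cv2.COLOR_RGB2HSV)
red=((hsv[...,0]<8)|(hsv[...,0]>172))&(hsv[...,1]>120)&(d>0)
q=W[red]; print('red',red.sum(),q.min(0).round(3),q.max(0).round(3)); q=q[q[:,2]>.185]
f=lambda q:cv2.fitLine(q[:,:2].astype(np.float32),cv2.DIST_HUBER,0,.001,.001).ravel()
if len(q)>20:
    l=f(q); print(len(q),'door top yaw',np.degrees(np.arctan(l[1]/l[0])),l[2:],'ends',q[q[:,0].argmin()].round(4),q[q[:,0].argmax()].round(4))
t=((hsv[...,1]<40)&(hsv[...,2]>120)&(d>0)&(abs(W[...,2]-.212)<.008)).astype(np.uint8)
k,lb,st,ce=cv2.connectedComponentsWithStats(t); g=lb==(1+st[1:,4].argmax())
cols=np.nonzero(g.sum(0)>10)[0]; e=np.array([W[np.nonzero(g[:,u])[0].max(),u] for u in cols]); e=e[(e[:,1]<.3)]
l2=f(e); print('cab front edge yaw',np.degrees(np.arctan(l2[1]/l2[0])),len(e))
if len(q)>20:
    nrm=np.array([-l2[1],l2[0]]); dd=(q[:,:2]-l2[2:])@nrm*-np.sign(l2[0]); print('dist from front edge (mm) along door:',[ (round(x,3),round(np.median(dd[abs(q[:,0]-x)<.008])*1000,1)) for x in np.linspace(q[:,0].min()+.01,q[:,0].max()-.01,5)])
cv2.imwrite('pics/top.png',im[...,::-1])
E
python3 top.py
```

```text
red 4552 [0.478 0.172 0.135] [0.625 0.244 0.198]
4542 door top yaw 23.827782 [0.55135983 0.2072397 ] ends [0.4777 0.1796 0.1952] [0.6252 0.2347 0.1908]
cab front edge yaw 27.867846 363
dist from front edge (mm) along door: [(np.float64(0.488), np.float64(9.2)), (np.float64(0.52), np.float64(11.9)), (np.float64(0.551), np.float64(14.3)), (np.float64(0.583), np.float64(17.0)), (np.float64(0.615), np.float64(19.5))]
```

View pics/top.png

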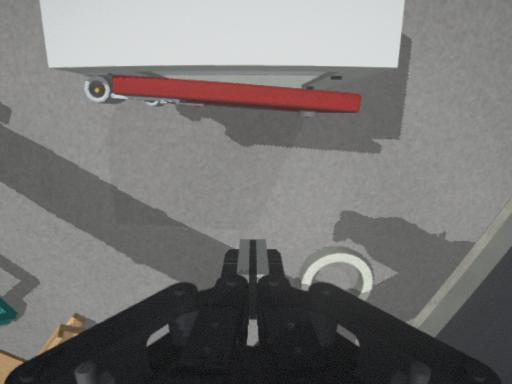

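The wrist view confirms it: the door is about 4° ajar, with its free edge at (358,103) about 10 mm off. It rebounded off the rubber stops when I backed away. I'll push again with light force and back off very slowly.

Emit:
arm_command(translation=[[0,0,-0.06],[0,0,-0.07],[0,0,-0.0735],[-0.015,0.055,0],[-0.016,0.055,0],[-0.008,0.015,0],[-0.006,0.011,0],[-0.004,0.0075,0],[-0.0036,0.0066,0],[-0.0036,0.0066,0],[0,0,0]], angular=[[0,0,0],[0,0,0],[0,0,0],[0,0,0],[0,0,0],[0,0,0],[0,0,0],[0,0,0],[0,0,0],[0,0,0],[0,0,0]])

```text
t: 23.2
position: [0.5774, 0.2012, 0.1683]
tcp_rot: [1.613, 2.694, 0.001]
ft_force: [-0.6, 0.8, -0.1]
finger_gap: 0.0001
grip_force: 0.1
```

Emit:
arm_command(translation=[[-0.0012,0.0022,0],[-0.0012,0.0022,0],[0,0,0]], angular=[[0,0,0],[0,0,0],[0,0,0]])

```text
t: 23.58
position: [0.5765, 0.2029, 0.1683]
tcp_rot: [1.613, 2.694, 0.002]
ft_force: [-0.1, 0.6, 0.2]
finger_gap: -0.0002
grip_force: 0.1
```

Emit:
arm_command(translation=[[-0.0012,0.0022,0],[0,0,0]], angular=[[0,0,0],[0,0,0]])

```text
t: 23.82
position: [0.5759, 0.2038, 0.1682]
tcp_rot: [1.613, 2.695, 0.001]
ft_force: [0.3, 0.3, 0.1]
finger_gap: -0.0001
grip_force: 0.1
```

Emit:
arm_command(translation=[[-0.0008,0.0025,0],[-0.0008,0.0025,0],[-0.0008,0.0025,0],[0,0,0]], angular=[[0,0,0],[0,0,0],[0,0,0],[0,0,0]])

```text
t: 24.32
position: [0.5749, 0.2069, 0.1682]
tcp_rot: [1.613, 2.695, 0.001]
ft_force: [0.1, -0.4, -0.1]
finger_gap: 0.0003
grip_force: 0.1
```

Emit:
arm_command(translation=[[-0.0005,0.001,0],[-0.0005,0.001,0],[0,0,0]], angular=[[0,0,0],[0,0,0],[0,0,0]])

```text
t: 24.7
position: [0.5746, 0.2075, 0.1682]
tcp_rot: [1.613, 2.694, 0.001]
ft_force: [0.6, -0.1, -0.4]
finger_gap: -0.0003
grip_force: 0.1
```

Emit:
arm_command(translation=[[-0.0005,0.001,0],[-0.0005,0.001,0],[0,0,0]], angular=[[0,0,0],[0,0,0],[0,0,0]])

```text
t: 25.08
position: [0.5746, 0.2076, 0.1682]
tcp_rot: [1.614, 2.693, 0.0]
ft_force: [0.9, -2.4, 0.7]
finger_gap: 0.0003
grip_force: 1.2
```

Emit:
arm_command(translation=[[0,0,0],[0,0,0],[0.0002,-0.0004,0],[0.0002,-0.0004,0],[0.0002,-0.0004,0],[0.0002,-0.0004,0],[0.0002,-0.0004,0],[0.0002,-0.0004,0],[0.0002,-0.0004,0],[0.0002,-0.0004,0],[0.0002,-0.0004,0],[0.0002,-0.0004,0]], angular=[[0,0,0],[0,0,0],[0,0,0],[0,0,0],[0,0,0],[0,0,0],[0,0,0],[0,0,0],[0,0,0],[0,0,0],[0,0,0],[0,0,0]])

```text
t: 26.58
position: [0.5748, 0.2075, 0.1683]
tcp_rot: [1.613, 2.695, 0.003]
ft_force: [-0.2, -0.2, -0.2]
finger_gap: 0.0003
grip_force: 0.1
```

Emit:
arm_command(translation=[[0.0003,-0.0006,0],[0.0003,-0.0006,0],[0.0004,-0.0008,0],[0.0005,-0.001,0],[0.001,-0.002,0],[0.004,-0.008,0],[0.02,-0.04,0],[0.025,-0.05,0],[0.005,-0.05,0.05],[0,-0.03,0.08],[0,0,0.06],[0,0,0]], angular=[[0,0,0],[0,0,0],[0,0,0],[0,0,0],[0,0,0],[0,0,0],[0,0,0],[0,0,0],[0,0,0],[0,0,0],[0,0,0],[0,0,0]])

```text
t: 28.08
position: [0.5994, 0.1324, 0.246]
tcp_rot: [1.615, 2.69, 0.006]
ft_force: [-0.0, -0.0, -0.1]
finger_gap: -0.0003
grip_force: 0.0
```

```bash
python3 top.py; python3 -c "
from ang import *
ang('s8')"
```

```text
red 4673 [0.477 0.172 0.061] [0.621 0.251 0.198]
4573 door top yaw 26.871899 [0.5488524 0.2113376] ends [0.477  0.1798 0.1945] [0.6211 0.2427 0.191 ]
cab front edge yaw 27.890839 369
dist from front edge (mm) along door: [(np.float64(0.487), np.float64(8.1)), (np.float64(0.518), np.float64(9.0)), (np.float64(0.549), np.float64(9.6)), (np.float64(0.58), np.float64(10.3)), (np.float64(0.611), np.float64(11.0))]
{'t': 28.125, 'joint_positions': [0.0337, 0.7068, -0.5965, 1.5793, 0.452, 0.9939, -0.2107], 'position': [0.5984, 0.1323, 0.2446], 'tcp_rot': [1.6147, 2.6919, 0.0021], 'ft_force': [-0.3544, -0.2436, -0.1061], 'moment': [0.0297, 0.0651, 0.0645], 'finger_gap': 0.0001, 'grip_force': 0.0}
plan20 [0.58392751 0.16405209]
367 tilt 0.7 opening 1.3700000000000045 z 0.0157 0.1966
```

It now reads about 1.0–1.4° open, which could be hinge slop or measurement bias. I'll press lightly again, measure while it is held shut as a reference, and compare after release.

Emit:
arm_command(translation=[[0,0,-0.06],[0,0,-0.07],[0,0,-0.0615],[-0.016,0.055,0],[-0.016,0.055,0],[-0.011,0.035,0],[-0.006,0.018,0],[-0.003,0.009,0],[-0.0015,0.005,0],[-0.001,0.003,0],[0,0,0]], angular=[[0,0,0],[0,0,0],[0,0,0],[0,0,0],[0,0,0],[0,0,0],[0,0,0],[0,0,0],[0,0,0],[0,0,0],[0,0,0]])

```text
t: 29.55
position: [0.576, 0.2052, 0.1676]
tcp_rot: [1.614, 2.694, 0.001]
ft_force: [0.0, 0.4, 0.5]
finger_gap: -0.0004
grip_force: 0.0
```

Emit:
arm_command(translation=[[-0.0007,0.0015,0],[-0.0007,0.0015,0],[-0.0007,0.0015,0],[0,0,0]], angular=[[0,0,0],[0,0,0],[0,0,0],[0,0,0]])

```text
t: 30.05
position: [0.575, 0.2073, 0.1676]
tcp_rot: [1.613, 2.694, 0.001]
ft_force: [0.2, -0.1, -0.6]
finger_gap: -0.0
grip_force: 0.1
```

Emit:
arm_command(translation=[[-0.0005,0.001,0],[-0.0005,0.001,0],[-0.0003,0.0006,0],[0,0,0],[0,0,0]], angular=[[0,0,0],[0,0,0],[0,0,0],[0,0,0],[0,0,0]])

```text
t: 30.68
position: [0.5748, 0.2077, 0.1676]
tcp_rot: [1.614, 2.693, 0.001]
ft_force: [1.2, -2.0, 0.2]
finger_gap: -0.0003
grip_force: 1.4
```

```bash
python3 top.py; python3 -c "
from ang import *
ang('s9')"
```

```text
red 1708 [0.479 0.172 0.191] [0.62  0.247 0.254]
1708 door top yaw 27.549055 [0.5397729 0.2050635] ends [0.4787 0.1744 0.1947] [0.6195 0.2454 0.1913]
cab front edge yaw 27.981287 466
dist from front edge (mm) along door: [(np.float64(0.489), np.float64(10.6)), (np.float64(0.519), np.float64(10.9)), (np.float64(0.549), np.float64(11.2)), (np.float64(0.579), np.float64(11.4)), (np.float64(0.61), np.float64(11.6))]
{'t': 30.725, 'joint_positions': [-0.1275, 0.7915, -0.5364, 1.6614, 0.5161, 0.8324, -0.3963], 'position': [0.5748, 0.2078, 0.1677], 'tcp_rot': [1.6136, 2.6933, 0.0006], 'ft_force': [1.1206, -2.342, 0.8874], 'moment': [-0.5511, -0.3046, -0.0513], 'finger_gap': -0.0003, 'grip_force': 1.4615}
plan20 [0.58392751 0.16405209]
493 tilt 0.46 opening 0.46000000000000796 z 0.0165 0.1957
```

Held shut, both cameras read about 0.45°, so the released door had crept back roughly 0.6–0.9°. This time I'll unload in 0.1 mm steps.

Emit:
arm_command(translation=[[0.00012,-0.00022,0],[0.00012,-0.00022,0],[0.00012,-0.00022,0],[0.00012,-0.00022,0],[0.00012,-0.00022,0],[0.00012,-0.00022,0],[0.00012,-0.00022,0],[0.00012,-0.00022,0],[0.00012,-0.00022,0],[0.00012,-0.00022,0],[0.00012,-0.00022,0],[0.00012,-0.00022,0]], angular=[[0,0,0],[0,0,0],[0,0,0],[0,0,0],[0,0,0],[0,0,0],[0,0,0],[0,0,0],[0,0,0],[0,0,0],[0,0,0],[0,0,0]])

```text
t: 32.28
position: [0.5748, 0.2077, 0.1676]
tcp_rot: [1.613, 2.695, 0.002]
ft_force: [-0.0, -2.1, 0.7]
finger_gap: 0.0002
grip_force: 0.8
```

Emit:
arm_command(translation=[[0.00012,-0.00022,0],[0.00012,-0.00022,0],[0.00012,-0.00022,0],[0.00012,-0.00022,0],[0.00012,-0.00022,0],[0.00012,-0.00022,0],[0.00012,-0.00022,0],[0.00012,-0.00022,0],[0.00012,-0.00022,0],[0.00012,-0.00022,0],[0.00012,-0.00022,0],[0.00012,-0.00022,0]], angular=[[0,0,0],[0,0,0],[0,0,0],[0,0,0],[0,0,0],[0,0,0],[0,0,0],[0,0,0],[0,0,0],[0,0,0],[0,0,0],[0,0,0]])

```text
t: 33.78
position: [0.5756, 0.2062, 0.1676]
tcp_rot: [1.613, 2.694, 0.001]
ft_force: [0.2, -0.6, 0.8]
finger_gap: -0.0002
grip_force: 0.0
```

```bash
python3 top.py; python3 -c "
from ang import *
ang('s10')"
```

```text
red 2848 [ 0.379  0.003 -0.001] [0.62  0.247 0.197]
2847 door top yaw 27.154213 [0.549528   0.20965557] ends [0.4789 0.1749 0.1952] [0.6204 0.2436 0.1917]
cab front edge yaw 27.870995 467
dist from front edge (mm) along door: [(np.float64(0.489), np.float64(10.7)), (np.float64(0.519), np.float64(11.2)), (np.float64(0.55), np.float64(11.4)), (np.float64(0.58), np.float64(12.1)), (np.float64(0.61), np.float64(12.4))]
{'t': 33.825, 'joint_positions': [-0.1237, 0.7921, -0.5374, 1.6604, 0.5158, 0.833, -0.3922], 'position': [0.5756, 0.2062, 0.1676], 'tcp_rot': [1.6134, 2.6943, 0.0013], 'ft_force': [-0.9089, -0.3478, 0.3411], 'moment': [0.0433, 0.035, 0.028], 'finger_gap': 0.0003, 'grip_force': 0.0}
plan20 [0.58392751 0.16405209]
525 tilt 0.5 opening 1.1200000000000045 z 0.0142 0.1961
```

Emit:
arm_command(translation=[[-0.00024,0.00044,0],[-0.00024,0.00044,0],[-0.00024,0.00044,0],[-0.00024,0.00044,0],[-0.00024,0.00044,0],[-0.00024,0.00044,0],[-0.00024,0.00044,0],[-0.00024,0.00044,0],[-0.00012,0.00022,0],[0,0,0],[0,0,0]], angular=[[0,0,0],[0,0,0],[0,0,0],[0,0,0],[0,0,0],[0,0,0],[0,0,0],[0,0,0],[0,0,0],[0,0,0],[0,0,0]])

```text
t: 35.25
position: [0.5749, 0.2077, 0.1677]
tcp_rot: [1.613, 2.694, 0.001]
ft_force: [-0.6, -0.2, -1.0]
finger_gap: -0.0003
grip_force: 0.2
```

Emit:
arm_command(translation=[[6e-05,-0.00011,0],[6e-05,-0.00011,0],[6e-05,-0.00011,0],[6e-05,-0.00011,0],[6e-05,-0.00011,0],[6e-05,-0.00011,0],[6e-05,-0.00011,0],[6e-05,-0.00011,0],[6e-05,-0.00011,0],[6e-05,-0.00011,0],[6e-05,-0.00011,0],[6e-05,-0.00011,0]], angular=[[0,0,0],[0,0,0],[0,0,0],[0,0,0],[0,0,0],[0,0,0],[0,0,0],[0,0,0],[0,0,0],[0,0,0],[0,0,0],[0,0,0]])

```text
t: 36.75
position: [0.5751, 0.2072, 0.1676]
tcp_rot: [1.613, 2.694, 0.001]
ft_force: [0.3, 0.8, -0.1]
finger_gap: -0.0001
grip_force: 0.1
```

Emit:
arm_command(translation=[[6e-05,-0.00011,0],[6e-05,-0.00011,0],[6e-05,-0.00011,0],[6e-05,-0.00011,0],[0.0001,-0.0002,0],[0.0001,-0.0002,0],[0.0001,-0.0002,0],[0.0002,-0.0004,0],[0.0003,-0.0006,0],[0.0005,-0.001,0],[0.001,-0.002,0],[0.002,-0.004,0]], angular=[[0,0,0],[0,0,0],[0,0,0],[0,0,0],[0,0,0],[0,0,0],[0,0,0],[0,0,0],[0,0,0],[0,0,0],[0,0,0],[0,0,0]])

```text
t: 38.25
position: [0.5769, 0.2036, 0.1676]
tcp_rot: [1.613, 2.694, 0.001]
ft_force: [-1.4, 0.1, 0.8]
finger_gap: 0.0
grip_force: 0.0
```

```bash
python3 top.py; python3 -c "
from ang import *
ang('s11')"
```

```text
red 3423 [0.479 0.173 0.191] [0.62  0.247 0.234]
3423 door top yaw 27.189407 [0.55041695 0.21041863] ends [0.4791 0.1742 0.1949] [0.6203 0.2426 0.1911]
cab front edge yaw 27.985918 468
dist from front edge (mm) along door: [(np.float64(0.489), np.float64(10.3)), (np.float64(0.519), np.float64(10.7)), (np.float64(0.55), np.float64(11.3)), (np.float64(0.58), np.float64(11.8)), (np.float64(0.61), np.float64(12.2))]
{'t': 38.3, 'joint_positions': [-0.1184, 0.7927, -0.5374, 1.6592, 0.5162, 0.8339, -0.3871], 'position': [0.5772, 0.2031, 0.1676], 'tcp_rot': [1.6137, 2.6937, 0.0009], 'ft_force': [0.4589, -1.1086, -0.4154], 'moment': [0.0019, -0.0512, 0.0236], 'finger_gap': -0.0001, 'grip_force': 0.0}
plan20 [0.58392751 0.16405209]
524 tilt 0.63 opening 1.2600000000000051 z 0.0157 0.1966
```

The door is about 1–2 mm from fully shut. I'll make one last light touch, then leave by sliding straight up instead of backing off.

Emit:
arm_command(translation=[[-0.0006,0.0012,0],[-0.0006,0.0012,0],[-0.0006,0.0012,0],[-0.0006,0.0012,0],[-0.0006,0.0012,0],[-0.0006,0.0012,0],[-0.0006,0.0012,0],[-0.0006,0.0012,0],[-0.0006,0.0012,0],[-0.0006,0.0012,0],[0,0,0],[0,0,0]], angular=[[0,0,0],[0,0,0],[0,0,0],[0,0,0],[0,0,0],[0,0,0],[0,0,0],[0,0,0],[0,0,0],[0,0,0],[0,0,0],[0,0,0]])

```text
t: 39.85
position: [0.5748, 0.2078, 0.1677]
tcp_rot: [1.614, 2.693, 0.001]
ft_force: [0.5, -1.9, -0.1]
finger_gap: -0.0001
grip_force: 1.3
```

Emit:
arm_command(translation=[[0.00012,-0.00022,0],[0.00012,-0.00022,0],[0.00012,-0.00022,0],[0.00012,-0.00022,0],[0.00012,-0.00022,0],[0.00012,-0.00022,0],[0,0,0]], angular=[[0,0,0],[0,0,0],[0,0,0],[0,0,0],[0,0,0],[0,0,0],[0,0,0]])

```text
t: 40.72
position: [0.5748, 0.2078, 0.1676]
tcp_rot: [1.613, 2.694, 0.001]
ft_force: [1.8, -2.7, -0.1]
finger_gap: 0.0
grip_force: 1.6
```

Emit:
arm_command(translation=[[0,0,0.005],[0,0,0.01],[0,0,0.015],[0,0,0.015],[0,0,0.015],[0,0,0.015],[0,0,0.015],[0,0,0.02],[0,0,0.02],[0,0,0.02],[0,0,0]], angular=[[0,0,0],[0,0,0],[0,0,0],[0,0,0],[0,0,0],[0,0,0],[0,0,0],[0,0,0],[0,0,0],[0,0,0],[0,0,0]])

```text
t: 42.1
position: [0.5752, 0.2082, 0.2285]
tcp_rot: [1.613, 2.694, 0.003]
ft_force: [-0.0, 0.3, -0.6]
finger_gap: 0.0001
grip_force: 0.0
```

Emit:
arm_command(translation=[[0.02,-0.04,0.02],[0.03,-0.06,0.02],[0.02,-0.06,0],[0,0,0]], angular=[[0,0,0],[0,0,0],[0,0,0],[0,0,0]])

```text
t: 42.6
position: [0.6042, 0.1393, 0.2433]
tcp_rot: [1.621, 2.688, -0.002]
ft_force: [0.3, -0.0, 0.2]
finger_gap: -0.0002
grip_force: 0.0
```

```bash
python3 top.py; python3 -c "
from ang import *
ang('s12')"
```

```text
red 4947 [0.477 0.172 0.108] [0.624 0.246 0.198]
4888 door top yaw 24.658684 [0.55093414 0.20850892] ends [0.4773 0.1792 0.1947] [0.6239 0.2375 0.1915]
cab front edge yaw 27.85252 374
dist from front edge (mm) along door: [(np.float64(0.487), np.float64(8.9)), (np.float64(0.519), np.float64(11.0)), (np.float64(0.551), np.float64(13.0)), (np.float64(0.582), np.float64(14.7)), (np.float64(0.614), np.float64(16.8))]
{'t': 42.65, 'joint_positions': [0.0138, 0.7173, -0.5899, 1.5568, 0.4493, 1.005, -0.2175], 'position': [0.6034, 0.1419, 0.2435], 'tcp_rot': [1.6176, 2.6916, 0.0001], 'ft_force': [-0.1498, 0.3921, 0.2169], 'moment': [0.042, 0.0421, -0.013], 'finger_gap': 0.0, 'grip_force': 0.0}
plan20 [0.58392751 0.16405209]
429 tilt 0.59 opening 3.6099999999999994 z 0.015 0.196
```

Sliding up released the stored push and the door sprang back to about 3.5°, so the slow back-off was the better method. I'll repeat that and touch the stops without compressing them.

Emit:
arm_command(translation=[[0,0,-0.06],[0,0,-0.07],[0,0,-0.06],[-0.02,0.045,0],[-0.02,0.045,0],[-0.012,0.028,0],[-0.007,0.018,0],[-0.004,0.009,0],[-0.002,0.005,0],[-0.001,0.003,0],[0,0,0]], angular=[[0,0,0],[0,0,0],[0,0,0],[0,0,0],[0,0,0],[0,0,0],[0,0,0],[0,0,0],[0,0,0],[0,0,0],[0,0,0]])

```text
t: 44.08
position: [0.5766, 0.2047, 0.1676]
tcp_rot: [1.614, 2.694, 0.001]
ft_force: [0.8, 0.2, 1.1]
finger_gap: -0.0
grip_force: 0.1
```

Emit:
arm_command(translation=[[-0.0005,0.0009,0],[-0.0005,0.0009,0],[-0.0005,0.0009,0],[-0.0005,0.0009,0],[-0.0005,0.0009,0],[-0.0004,0.0007,0],[-0.0003,0.0006,0],[-0.0003,0.0005,0],[-0.0002,0.0004,0],[-0.0002,0.0004,0],[0,0,0]], angular=[[0,0,0],[0,0,0],[0,0,0],[0,0,0],[0,0,0],[0,0,0],[0,0,0],[0,0,0],[0,0,0],[0,0,0],[0,0,0]])

```text
t: 45.45
position: [0.5749, 0.2078, 0.1677]
tcp_rot: [1.613, 2.694, 0.001]
ft_force: [0.7, -1.1, 0.6]
finger_gap: -0.0001
grip_force: 0.4
```

Emit:
arm_command(translation=[[4e-05,-8e-05,0],[4e-05,-8e-05,0],[4e-05,-8e-05,0],[4e-05,-8e-05,0],[4e-05,-8e-05,0],[4e-05,-8e-05,0],[4e-05,-8e-05,0],[4e-05,-8e-05,0],[4e-05,-8e-05,0],[4e-05,-8e-05,0],[4e-05,-8e-05,0],[4e-05,-8e-05,0]], angular=[[0,0,0],[0,0,0],[0,0,0],[0,0,0],[0,0,0],[0,0,0],[0,0,0],[0,0,0],[0,0,0],[0,0,0],[0,0,0],[0,0,0]])

```text
t: 46.95
position: [0.5749, 0.2076, 0.1676]
tcp_rot: [1.613, 2.695, 0.001]
ft_force: [-0.1, -0.1, 0.3]
finger_gap: -0.0001
grip_force: 0.1
```

Emit:
arm_command(translation=[[4e-05,-8e-05,0],[4e-05,-8e-05,0],[4e-05,-8e-05,0],[4e-05,-8e-05,0],[4e-05,-8e-05,0],[4e-05,-8e-05,0],[4e-05,-8e-05,0],[4e-05,-8e-05,0],[0,0,0],[0,0,0],[0,0,0],[0,0,0]], angular=[[0,0,0],[0,0,0],[0,0,0],[0,0,0],[0,0,0],[0,0,0],[0,0,0],[0,0,0],[0,0,0],[0,0,0],[0,0,0],[0,0,0]])

```text
t: 48.45
position: [0.5752, 0.2072, 0.1676]
tcp_rot: [1.613, 2.694, 0.001]
ft_force: [-0.5, -0.2, 0.2]
finger_gap: -0.0001
grip_force: 0.1
```

Emit:
arm_command(translation=[[0.001,-0.002,0],[0.003,-0.006,0],[0.01,-0.02,0],[0.02,-0.04,0],[0.025,-0.05,0],[0,-0.03,0.05],[0,0,0.06],[0,0,0.06],[0,0,0],[0,0,0]], angular=[[0,0,0],[0,0,0],[0,0,0],[0,0,0],[0,0,0],[0,0,0],[0,0,0],[0,0,0],[0,0,0],[0,0,0]])

```text
t: 49.7
position: [0.5985, 0.1475, 0.2357]
tcp_rot: [1.614, 2.694, 0.001]
ft_force: [-1.1, -0.4, 0.0]
finger_gap: 0.0004
grip_force: 0.0
```

```bash
python3 top.py; python3 -c "
from ang import *
ang('s13')"
```

```text
red 4546 [0.477 0.172 0.19 ] [0.621 0.251 0.197]
4546 door top yaw 26.821674 [0.549723   0.21165118] ends [0.4771 0.1802 0.1946] [0.6213 0.2427 0.1913]
cab front edge yaw 27.880669 391
dist from front edge (mm) along door: [(np.float64(0.487), np.float64(8.3)), (np.float64(0.518), np.float64(9.2)), (np.float64(0.549), np.float64(9.7)), (np.float64(0.58), np.float64(10.6)), (np.float64(0.611), np.float64(11.2))]
{'t': 49.75, 'joint_positions': [0.0031, 0.7218, -0.5871, 1.5772, 0.4563, 0.9828, -0.2342], 'position': [0.5982, 0.1475, 0.2352], 'tcp_rot': [1.6137, 2.6948, -0.0006], 'ft_force': [-0.5255, 0.9543, -0.2271], 'moment': [-0.0466, 0.0132, -0.0125], 'finger_gap': 0.0, 'grip_force': 0.0}
plan20 [0.58392751 0.16405209]
370 tilt 0.61 opening 1.6500000000000057 z 0.0151 0.1974
```

```bash
python3 -c "
from bench import manip
print(manip.sign_off())"
```

```text
the job is handed in; nothing more can be done
None
```

The door is hung fully down on both pintles and swung shut to within about 1–2 mm (roughly 0.5–1°) at its free edge, because it crept back slightly off the rubber stops; I let go of it at 90° and pushed it shut with closed fingers, the robot is clear, the bottle, tape and pen pot had not moved when I checked after the first push, it was handed in at about 50 s, and I viewed 12 pictures against the limit of 10.

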